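# Log two doses with the pill fob, then hold it down in its sprung dock

### The job

Pick up the little round aluminium pill fob and log the two doses: touch its foot on the middle of the round tap pad, then on the middle of the square one, about half a second each. Then set the fob upright, foot first, into the sprung ring of the dock, push it down with the gripper as far as the ring goes, and finish still holding it down there - do not let go. Leave the pill organizer, the saucer and the upturned tumbler where they are.

Things in the scene. Friction and masses are not known exactly. Their poses are not given: they have to be found in the camera images.
- fob_mid (a point): Middle (45 mm up) of the bare aluminium pill fob, a small round flask 90 mm tall, 0.07 to 0.14 kg, standing upright and loose on the nightstand; round about its z axis, which points up. From below: a flat foot 20 mm in diameter, a ball-shaped belly 44 mm in diameter centred 26 mm above the foot, and a straight neck 24 mm in diameter from about 45 mm to the top at 90 mm. Grip it by the neck.
- fob_foot (a point): Centre of the underside of the fob's foot (45 mm below fob_mid).
- fob_bulb (a point): Centre of the fob's ball-shaped belly (26 mm above the foot).
- pad_round_top (a point): Centre of the top face, at rest, of the round tap pad: a steel disc 44 mm in diameter on a round white base 56 mm across, fixed to the nightstand, top 18 mm above it. The disc is sprung: it starts to sink at 1 N and is down 4 mm at 5 N, where it stops. The point does not sink.
- pad_square_top (a point): Centre of the top face, at rest, of the square tap pad: a steel square 44 mm wide on a square white base 56 mm wide, otherwise the same as the round pad (18 mm high, sinks 4 mm, 1 to 5 N). The two pads may have changed places.
- pad_round: Round tap pad, origin at the centre of its underside.
- pad_square: Square tap pad, origin at the centre of its underside.
- dock: Dock fixed to the nightstand: a round white open housing 88 mm across and 30 mm high on a disc 100 mm across, with a flat steel ring on a coil spring standing out of it, on the opposite side of the pads from the fob. Origin at the centre of its underside, z up.
- ring_top (a point): Centre of the hole at the upper face of the dock's steel ring, 50 mm above the nightstand at rest; it goes down with the ring. The ring is 68 mm outside, its hole 36 mm, 8 mm thick; below it the dock is hollow to 6 mm above the nightstand. The fob's belly rests on the edge of the hole, so that the belly's centre is 12 to 13 mm above this point and the foot 13 to 14 mm below it.
- dock_ring (a joint): How far the ring is pressed down, m: 0 at rest, 0.014 at its stop. It starts to move at 3 N and reaches the stop at 10 N.
- organizer: Navy pill organizer with seven clear lids in a row, 45 x 200 x 29 mm, loose; leave it alone. Origin under its centre.
- saucer: White ceramic saucer, 120 mm across, 18 mm high, loose; leave it alone. Origin under its centre.
- tumbler: Green plastic tumbler standing upside down, 72 mm across at the table, 100 mm high, loose; leave it alone. Origin at the centre of its underside.
There are look-alikes about, which are no part of the job. Of the things that look like the part that bears fob_mid, take the one that is farthest from the robot's base at the start. Leave any black or purple look-alike of the pad_round alone.

How it is judged:
By the outcome, as a careful person would: the job done as asked, in the order asked, and still so for the second after the job is handed in, while the arm keeps its last pose, push and grip.
It also fails if it takes over 56 s, if anything falls off the work surface, if the arm or the gripper's body presses on something with over 40 N, if the wrist force passes 120 N, or if a joint passes its speed limit or range.

### The arm

A 6-joint arm with a two-finger parallel gripper is mounted at the origin on the work surface. World frame = base frame: x ahead of the robot, y to its left, z up, the work surface at z = 0. Lengths are in m, angles in rad, forces in N, time in s.
With the tool pointing down it reaches from about 0.3 to 0.95 m from the base axis. Payload 3.1 kg.
Tool frame: the origin (TCP) lies at the very end of the fingers, on their centre line; the grasp point (between the pads) lies 19 mm behind it (bot.pinch_z is the distance from the TCP to the grasp point, in m); x points along the fingers, y is the direction in which the jaws open and shut, and the axes are right-handed (so a half turn about x gives the same grasp; the last joint's range is limited). The gripper opens to 85 mm and grips with 20 to 120 N. Pads are 22 mm wide; open, the fingers measure 114 mm over their backs; the gripper's body (76 mm by 85 mm) begins 54 mm behind the grasp point. The pads swing forward as they close: fully open they stand 13 mm farther back than shut.
Start: joints at [1.098, 0.308, 1.634, -0, 1.2, -0.07], TCP at [0.245, 0.575, 0.231] pointing down, gripper open.
Joint ranges: [-3.06, 3.06], [-0.79, 1.96], [0.05, 2.63], [-1.19, 4.34], [0.05, 2.64], [-2.94, 2.94]. Speed limits (rad/s): [2.79, 2.79, 3.14, 3.14, 3.14, 3.14].

### API

Orientations are given as a rotation vector (axis times angle).
In Python, from workcell import bot gives the robot as it stands.
- The arm moves only by the shell command python3 -m jog 'ROWS' [FORCE]. ROWS is JSON, a list of rows, each an object with "translation": the shift along the world's x, y, z in mm, a list of three; "twist": the turn, a rotation vector about the world's x, y, z in degrees, a list of three; "claw": the finger opening in mm, from 0 to 85.4. A call has 1 to 20 rows; each row shifts and turns the commanded pose from where the row before left it; what a row does not reach is not made up. A row lasts 1/10 s, in which the tool goes at most 50 mm and 8.59 degrees, less where a joint would pass 70% of its speed; a pose out of reach is approached as far as the arm can. A call with a gripper value outside its range is refused whole. The fingers move at their own pace and stop on an object; FORCE is the grip in N (left out, the last holds). Time passes only in rows, so rows that do not move let the fingers close. It gives the time, the measured TCP pose, the force and the opening at its end, in the units of the state.
- bot.get_obs(): the state, without advancing time (a new reading comes with each control period).
- bot.get_image(name): name is "scene" or "top"; returns a dict with "img" (420x560x3 uint8, red, green, blue), "camera_matrix" (3x3 intrinsics, pixels), "k1" (the pictures are not rectified: a ray, as slopes to the right and down, at radius r is drawn at 1 + k1 r^2 times it, then the intrinsics apply), "cam_to_world" (4x4, takes a point from camera to world coordinates). Camera axes: x right, y down, z forward; pixel columns grow to the right and rows downward; lengths in m; the calibration is good to about 2 mm. A picture is of the moment at which its call begins. There is no depth.
- bot.hand_in(): hands the job in, once; it reports no verdict.
Trained networks look in a picture, given as the dict that the camera call returned (one of the last four; its "shot" number tells which), for a name from the list of things; names that differ only in an ending like _2 or _b are one class to them, and where a whole thing is asked for, a point or a joint stands for the part that bears it (a point fixed in the world has none). Each returns a list of dicts, best first, with "p" (0 to 1); they miss things now and then, are a little off and sometimes report something else, mostly with a low value. They report only what shows in the picture. A call takes as long as a camera call. They do not tell look-alikes from the thing itself.
- bot.silhouettes(picture, thing): "pixels" (420x560 bool, what is visible of it) and "point" ([column, row] in pixels, amid what is visible of it).
The state is a dict: "clock": time; "qpos": joint angles; "dq": joint speeds; "tau": joint torques, N m; "tool_pos": TCP position; "tcp_rot": TCP orientation; "contact_force": force on the tool from outside, world axes, zero at the start; "moment": the same for the moment, N m; "opening": finger opening in m.
Only numpy, scipy, OpenCV 4.12 (cv2) and the standard library are available. Lean on these libraries where they do the work, as an engineer would, in place of code of your own. Each camera call takes 0.05 s, during which the arm holds its last target.

## Working session

There is one attempt and no reset: what is moved stays moved. The work goes in short steps, Python scripts to look and compute and a shell command to move; the robot and the scene stay as the last step left them, time stands still between calls to the robot, and variables do not carry over. Pictures are saved under pics/ and viewed, and the job is handed in when it is done.

```bash
mkdir -p pics; ls
cat > h.py <<'E'
import numpy as np, cv2
from workcell import bot
def ray(pic,uv):
    K=np.array(pic["camera_matrix"]);k1=pic["k1"];T=np.array(pic["cam_to_world"])
    d=np.array([(uv[0]-K[0,2])/K[0,0],(uv[1]-K[1,2])/K[1,1]])
    s=d.copy()
    for _ in range(30): s=d/(1+k1*(s@s))
    v=T[:3,:3]@np.array([s[0],s[1],1.]); return T[:3,3],v/np.linalg.norm(v)
def onz(pic,uv,z):
    o,v=ray(pic,uv); return o+v*(z-o[2])/v[2]
def proj(pic,P):
    K=np.array(pic["camera_matrix"]);k1=pic["k1"];T=np.array(pic["cam_to_world"])
    c=T[:3,:3].T@(np.array(P)-T[:3,3]); s=c[:2]/c[2]; s=s*(1+k1*(s@s))
    return np.array([K[0,0]*s[0]+K[0,2],K[1,1]*s[1]+K[1,2]])
def save(pic,name): cv2.imwrite("pics/"+name,pic["img"][:,:,::-1])
E
python3 - <<'E'
from h import *
print(bot.get_obs())
for n in("scene","top"):
    p=bot.get_image(n);save(p,n+"1.png");print(n,np.array(p["cam_to_world"])[:3,3])
    for t in("fob_mid","pad_round","pad_square","dock","dock_ring","organizer","saucer","tumbler"):
        for r in bot.silhouettes(p,t):
            print(t,round(r["p"],2),np.round(r["point"],1),r["pixels"].sum(),onz(p,r["point"],0.02).round(3))
E
```

```text
pics
{'clock': 0.0, 'qpos': array([ 1.09832481e+00,  3.09049783e-01,  1.63516004e+00,  2.32031420e-05,
        1.19970164e+00, -6.97117573e-02]), 'dq': array([3.74480912e-04, 4.58033538e-04, 3.67125681e-04, 6.98553145e-04,
       1.80920237e-05, 8.33828667e-04]), 'tau': array([ 3.44700557e-04, -4.15244114e+01, -2.76668608e+01, -2.55244129e-05,
        1.03629014e-02, -8.98882206e-06]), 'tool_pos': array([0.24463007, 0.57425497, 0.23003182]), 'tcp_rot': array([ 0.31421397,  1.54825017, -0.31773399]), 'contact_force': array([ 0.14966524, -1.11716697,  0.02700192]), 'moment': array([-0.01855629, -0.00643995,  0.03986612]), 'opening': 0.08553610562487929}
scene [1.21024868 0.88067056 0.87460133]
fob_mid 0.54 [240.  185.1] 154 [ 0.554 -0.201  0.02 ]
fob_mid 0.54 [275.1 176.8] 200 [ 0.42  -0.173  0.02 ]
fob_mid 0.52 [258.1 169.7] 195 [ 0.444 -0.248  0.02 ]
pad_round 0.66 [306.2 218. ] 168 [0.482 0.08  0.02 ]
pad_round 0.5 [325.  203.5] 165 [0.38  0.056 0.02 ]
pad_round 0.46 [239.6 183.4] 227 [ 0.55  -0.211  0.02 ]
pad_round 0.44 [255.3 217.9] 195 [ 0.615 -0.015  0.02 ]
pad_round 0.43 [291.
[... 377 characters left out ...]
21305 ]
fob_mid 0.7 [336.5 273. ] 217 [ 0.435 -0.142  0.02 ]
fob_mid 0.58 [360.7 257. ] 195 [ 0.476 -0.207  0.02 ]
fob_mid 0.52 [350.3 220.8] 212 [ 0.573 -0.183  0.02 ]
pad_round 0.66 [262.4 262.5] 340 [0.464 0.05  0.02 ]
pad_round 0.66 [299.4 264.9] 382 [ 0.457 -0.046  0.02 ]
pad_round 0.6 [268.9 301.5] 379 [0.363 0.034 0.02 ]
pad_round 0.33 [212.8 256.2] 329 [0.481 0.18  0.02 ]
pad_square 0.91 [290.  209.9] 428 [ 0.604 -0.024  0.02 ]
dock 0.63 [350.8 220.1] 240 [ 0.575 -0.184  0.02 ]
dock_ring 0.91 [212.7 257.7] 405 [0.478 0.18  0.02 ]
organizer 0.31 [259.5 261.7] 348 [0.466 0.058 0.02 ]
saucer 0.8 [457.4 214.2] 1413 [ 0.589 -0.473  0.02 ]
tumbler 0.64 [ 98.4 226.1] 845 [0.564 0.488 0.02 ]
```

Run:
```python
import cv2
a=cv2.imread("pics/scene1.png");cv2.imwrite("pics/s1c.png",cv2.resize(a[130:330,180:440],None,fx=3,fy=3,interpolation=3))
a=cv2.imread("pics/top1.png");cv2.imwrite("pics/t1c.png",cv2.resize(a[170:340,180:400],None,fx=3.5,fy=3.5,interpolation=3))
```

```text
(no output)
```

View pics/top1.png

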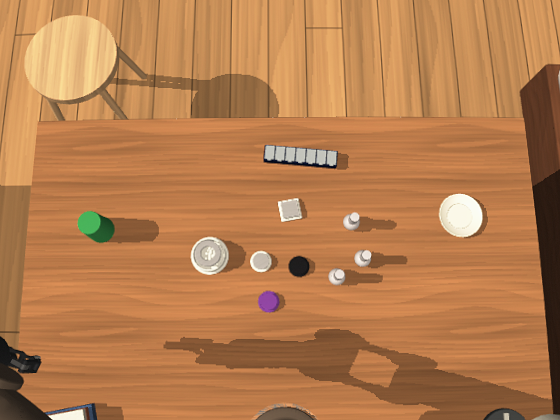

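View pics/scene1.png

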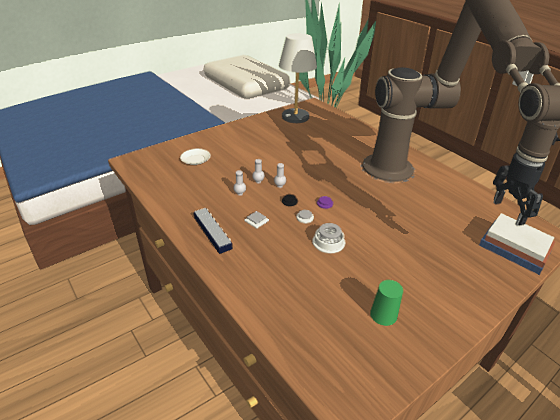

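```bash
ls pics
```

```text
s1c.png
scene1.png
t1c.png
top1.png
```

View pics/s1c.png

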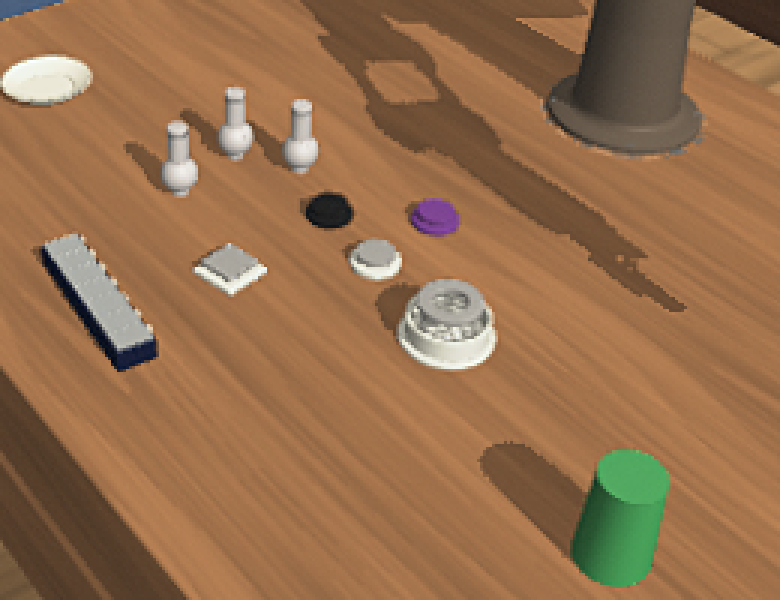

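View pics/t1c.png

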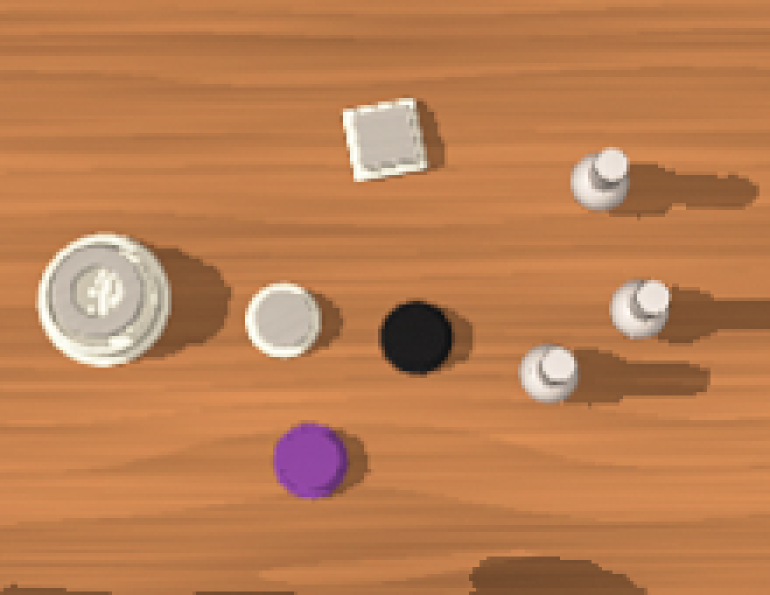

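```bash
cat > fit.py <<'E'
from h import *
from scipy.optimize import minimize
S=8
def disc(x,y,z,r,n=40,sq=None):
    if sq is not None:
        a=sq+np.pi/4+np.arange(4)*np.pi/2; r=r*2**.5
    else: a=np.linspace(0,2*np.pi,n,endpoint=False)
    return np.c_[x+r*np.cos(a),y+r*np.sin(a),np.full(len(a),z)]
zs=np.linspace(0,.045,12)
belly=[(z,np.sqrt(max(.022**2-(z-.026)**2,.01**2))) for z in zs]
FOB=[(0,.01)]+belly[1:]+[(.045,.012),(.09,.012)]
PAD=[(0,.028),(.010,.028),(.010,.022),(.018,.022)]
DOCK=[(0,.05),(.006,.05),(.006,.044),(.03,.044),(.03,.034),(.05,.034)]
TUM=[(0,.036),(.1,.028)]
def render(pic,prof,x,y,sq=None):
    m=np.zeros((420*S,560*S),np.uint8); pts=[np.array([proj(pic,p) for p in disc(x,y,z,r,sq=sq)]) for z,r in prof]
    for a,b in zip(pts,pts[1:]):
        h=cv2.convexHull(((np.r_[a,b]+.5)*S).astype(np.float32)).astype(np.int32); cv2.fillConvexPoly(m,h,1)
    return m.reshape(420,S,560,S).mean((1,3)) if 0 else cv2.resize(m.astype(np.float32),(560,420),interpolation=cv2.INTER_AREA)
def fit(pic,mask,prof,x0,sq=None):
    f=lambda p:np.abs(render(pic,prof,p[0],p[1],sq=p[2] if len(p)>2 else None)-mask).sum()
    s=list(x0)+([sq] if sq is not None else [])
    sim=[s]+[[v+(d if i==j else 0) for j,v in enumerate(s)] for i,d in enumerate([.008,.008,.15][:len(s)])]
    r=minimize(f,s,method="Nelder-Mead",options=dict(initial_simplex=sim,xatol=1e-4,fatol=.2,maxfev=80))
    return r.x,r.fun,mask.sum()
E
python3 - <<'E'
from fit import *
targets=[("fob_mid",FOB,(.56,-.185),None),("fob_mid",FOB,(.468,-.205),None),("fob_mid",FOB,(.428,-.145),None),("pad_round",PAD,(.464,.05),None),("pad_square",PAD,(.604,-.024),.1),("dock",DOCK,(.481,.18),None)]
for n in("top","scene"):
    p=bot.get_image(n); cache={}
    for t,prof,x0,sq in targets:
        if t not in cache: cache[t]=bot.silhouettes(p,t)
        c=min(cache[t],key=lambda r:np.linalg.norm(np.array(r["point"])-proj(p,(*x0,.02))),default=None)
        if c is None: print(t,"none");continue
        if np.linalg.norm(np.array(c["point"])-proj(p,(*x0,.02)))>12: print(t,"far",c["point"]);continue
        x,f,s=fit(p,c["pixels"].astype(np.float32),prof,x0,sq)
        print(n,t,x.round(4),round(f,1),s,"p",c["p"], "dist",np.hypot(*x[:2]).round(3))
E
```

```text
top fob_mid [ 0.5682 -0.1825] 16.4 248.0 p 0.82 dist 0.597
top fob_mid [ 0.4729 -0.2095] 19.8 239.0 p 0.75 dist 0.517
top fob_mid [ 0.4265 -0.1412] 25.0 208.0 p 0.45 dist 0.449
top pad_round [0.4688 0.057 ] 20.7 349.0 p 0.73 dist 0.472
pad_square none
top dock [0.4861 0.19  ] 68.3 1059.0 p 0.82 dist 0.522
scene fob_mid [ 0.5668 -0.1849] 18.0 200.0 p 0.74 dist 0.596
scene fob_mid [ 0.4738 -0.2045] 24.3 214.0 p 0.45 dist 0.516
scene fob_mid [ 0.4225 -0.1414] 14.3 204.0 p 0.46 dist 0.446
scene pad_round [0.4658 0.0554] 13.1 185.0 p 0.74 dist 0.469
scene pad_square [ 0.606  -0.0223  0.1391] 19.8 252.0 p 0.64 dist 0.606
scene dock [0.4834 0.191 ] 46.2 740.0 p 0.66 dist 0.52
```

Run:
```python
from fit import *
targets=[("fob",FOB,(.5675,-.1835),None),("round",PAD,(.467,.056),None),("square",PAD,(.605,-.023),.12),("dock",DOCK,(.485,.190),None)]
for n in("top","scene"):
    p=bot.get_image(n); print(p["camera_matrix"].tolist(),p["k1"])
    hsv=cv2.cvtColor(p["img"],cv2.COLOR_RGB2HSV); g=(hsv[:,:,1]<85)&(hsv[:,:,2]>95)
    ov=p["img"].copy()
    nl,L,st,ce=cv2.connectedComponentsWithStats(g.astype(np.uint8))
    for t,prof,x0,sq in targets:
        c=proj(p,(*x0,.02)); l=np.bincount(L[int(c[1])-4:int(c[1])+5,int(c[0])-4:int(c[0])+5].ravel(),minlength=nl)[1:].argmax()+1
        m=(L==l).astype(np.uint8); cs,_=cv2.findContours(m,0,2); m=cv2.drawContours(np.zeros_like(m),cs,-1,1,-1)
        x,f,s=fit(p,m.astype(np.float32),prof,x0,sq); print(n,t,x.round(4),round(f,1),s)
        r=render(p,prof,*x[:2],sq=x[2] if sq else None)>.5
        cs,_=cv2.findContours(r.astype(np.uint8),0,2); cv2.drawContours(ov,cs,-1,(255,0,0),1)
    o=ov[150:300,180:400] if n=="top" else ov[150:270,200:400]
    cv2.imwrite(f"pics/ov_{n}.png",cv2.resize(o,None,fx=3.5,fy=3.5,interpolation=0)[:,:,::-1])
```

```text
[[526.0316636864447, 0.0, 274.834428524], [0.0, 526.0316636864447, 221.11316061228777], [0.0, 0.0, 1.0]] -0.09436503746448377
top fob [ 0.57   -0.1838] 14.1 238.0
top round [0.4698 0.0555] 17.1 365.0
top square [ 0.6089 -0.0225  0.1737] 20.4 449.0
top dock [0.4864 0.1908] 29.7 1137.0
[[428.13376476028463, 0.0, 274.2408822630366], [0.0, 428.13376476028463, 210.8107409440679], [0.0, 0.0, 1.0]] -0.13765389216557333
scene fob [ 0.5676 -0.1835] 15.0 214.0
scene round [0.4678 0.0572] 14.5 193.0
scene square [ 0.6069 -0.0217  0.1888] 17.4 255.0
scene dock [0.485 0.192] 28.6 780.0
```

View pics/ov_top.png

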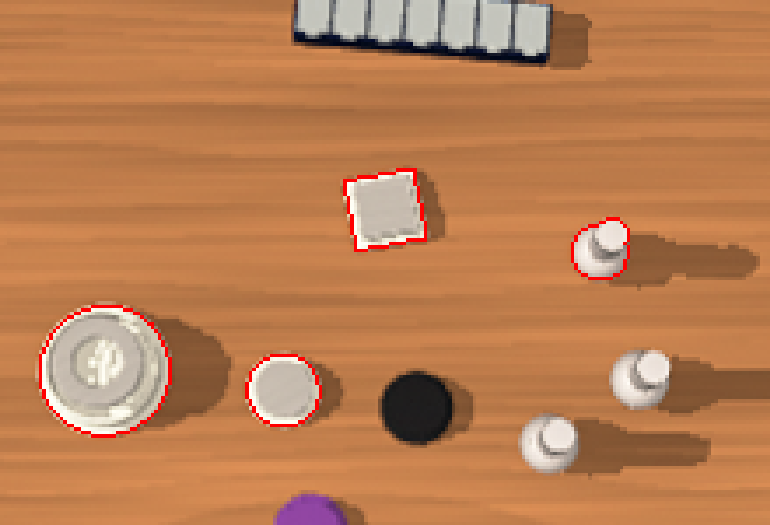

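View pics/ov_scene.png

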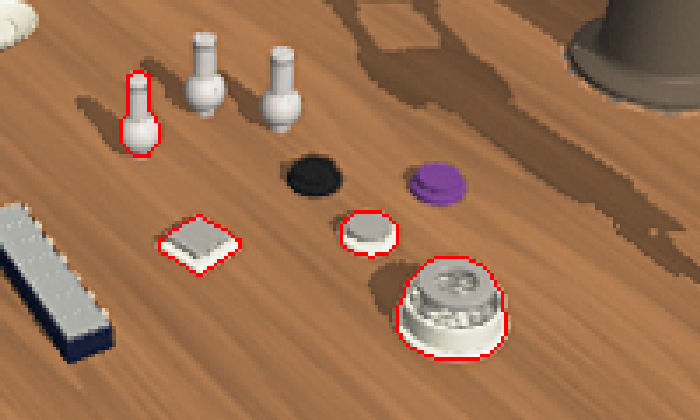

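```bash
cat > st.py <<'E'
from h import *
from scipy.spatial.transform import Rotation as R
def st():
    o=bot.get_obs(); M=R.from_rotvec(o["tcp_rot"]).as_matrix()
    print("t",round(o["clock"],2),"pos",(o["tool_pos"]*1000).round(1),"F",o["contact_force"].round(1),"open",round(o["opening"]*1000,1))
    print("x",M[:,0].round(4),"y",M[:,1].round(4),"yaw",np.degrees(np.arctan2(-M[0,1],M[1,1])).round(2),"q",o["qpos"].round(2))
    T=np.array([[0,0,1],[0,1,0],[-1,0,0.]])
    print("twist to down/yaw0 deg",np.degrees(R.from_matrix(T@M.T).as_rotvec()).round(2))
    return o
if __name__=="__main__":
    print(bot.pinch_z); st()
E
python3 st.py
```

```text
0.0187
t 1.5 pos [245.  575.  231.3] F [0.  0.2 1.2] open 85.6
x [-0.  0. -1.] y [0.392 0.92  0.   ] yaw -23.08 q [ 1.1   0.31  1.63  0.    1.2  -0.07]
twist to down/yaw0 deg [-0.   -0.   23.08]
```

```bash
python3 -m jog '[{"translation":[6,-15,0],"twist":[0,0,0.54],"claw":85},{"translation":[13,-30,0],"twist":[0,0,1.2],"claw":85},{"translation":[13,-30,0],"twist":[0,0,1.2],"claw":85},{"translation":[13,-30,0],"twist":[0,0,1.2],"claw":85},{"translation":[13,-30,0],"twist":[0,0,1.2],"claw":85},{"translation":[13,-30,0],"twist":[0,0,1.2],"claw":85},{"translation":[13,-30,0],"twist":[0,0,1.2],"claw":85},{"translation":[13,-30,0],"twist":[0,0,1.2],"claw":85},{"translation":[13,-30,0],"twist":[0,0,1.2],"claw":85},{"translation":[13,-30,0],"twist":[0,0,1.2],"claw":85},{"translation":[13,-30,0],"twist":[0,0,1.2],"claw":85},{"translation":[13,-30,0],"twist":[0,0,1.2],"claw":85},{"translation":[13,-30,0],"twist":[0,0,1.2],"claw":85},{"translation":[13,-30,0],"twist":[0,0,1.2],"claw":85},{"translation":[13,-30,0],"twist":[0,0,1.2],"claw":85},{"translation":[13,-30,0],"twist":[0,0,1.2],"claw":85},{"translation":[13,-30,0],"twist":[0,0,1.2],"claw":85},{"translation":[13,-30,0],"twist":[0,0,1.2],"claw":85},{"translation":[13,-30,0],"twist":[0,0,1.2],"claw":85},{"translation":[13,-30,0],"twist":[0,0,1.2],"claw":85}]' 80; python3 st.py
```

```text
clock: 3.5
tool_pos: [0.4975, -0.012, 0.2313]
tcp_rot: [-0.004, 1.571, 0.004]
contact_force: [-0.2, -0.3, 0.8]
opening: 0.0849
0.0187
t 3.5 pos [497.5 -12.  231.3] F [-0.2 -0.3  0.8] open 84.9
x [-1.e-04 -3.e-04 -1.e+00] y [-5.3e-03  1.0e+00 -3.0e-04] yaw 0.3 q [-0.11  0.06  1.93 -0.    1.15 -1.69]
twist to down/yaw0 deg [ 0.02 -0.01 -0.3 ]
```

```bash
python3 -m jog '[{"translation":[12,-29,-10],"twist":[0,0,0],"claw":85},{"translation":[12,-29,-15],"twist":[0,0,0],"claw":85},{"translation":[12,-29,-15],"twist":[0,0,0],"claw":85},{"translation":[12,-29,-15],"twist":[0,0,0],"claw":85},{"translation":[12,-29,-20],"twist":[0,0,0],"claw":85},{"translation":[6,-17,-20],"twist":[0,0,0],"claw":85},{"translation":[5,-12,-16],"twist":[0,0,0],"claw":85},{"translation":[0,0,0],"twist":[0,0,0],"claw":85},{"translation":[0,0,0],"twist":[0,0,0],"claw":85}]'; python3 st.py
python3 - <<'E'
from h import *
for n,(r0,r1,c0,c1) in (("top",(150,300,280,420)),("scene",(100,220,180,340))):
    p=bot.get_image(n); cv2.imwrite(f"pics/g_{n}.png",cv2.resize(p["img"][r0:r1,c0:c1],None,fx=4,fy=4,interpolation=3)[:,:,::-1])
E
```

```text
clock: 4.4
tool_pos: [0.568, -0.1842, 0.1201]
tcp_rot: [-0.002, 1.572, 0.004]
contact_force: [0.1, 0.6, 0.9]
opening: 0.0849
0.0187
t 4.4 pos [ 568.  -184.2  120.1] F [0.1 0.6 0.9] open 84.9
x [-1.5e-03  7.0e-04 -1.0e+00] y [-3.8e-03  1.0e+00  7.0e-04] yaw 0.22 q [-0.39  0.38  1.78  0.    0.98 -1.96]
twist to down/yaw0 deg [-0.04 -0.08 -0.22]
```

View pics/g_top.png

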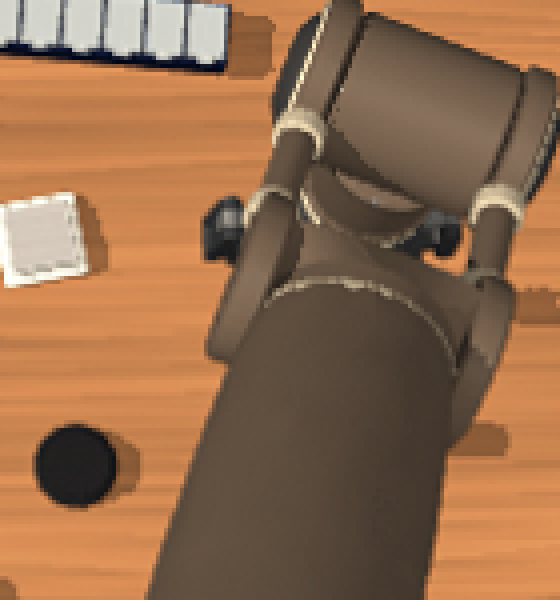

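View pics/g_scene.png

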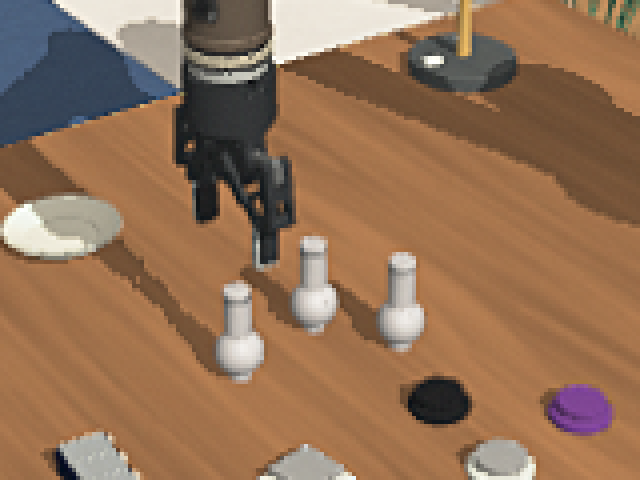

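```bash
python3 -m jog '[{"translation":[0,0,-10],"twist":[0,0,0],"claw":85},{"translation":[0,0,-15],"twist":[0,0,0],"claw":85},{"translation":[0,0,-15],"twist":[0,0,0],"claw":85},{"translation":[0,0,-12],"twist":[0,0,0],"claw":85},{"translation":[0,0,-10],"twist":[0,0,0],"claw":85},{"translation":[0,0,-5],"twist":[0,0,0],"claw":85},{"translation":[0,0,0],"twist":[0,0,0],"claw":60},{"translation":[0,0,0],"twist":[0,0,0],"claw":40},{"translation":[0,0,0],"twist":[0,0,0],"claw":30},{"translation":[0,0,0],"twist":[0,0,0],"claw":26},{"translation":[0,0,0],"twist":[0,0,0],"claw":20},{"translation":[0,0,0],"twist":[0,0,0],"claw":15},{"translation":[0,0,0],"twist":[0,0,0],"claw":10},{"translation":[0,0,0],"twist":[0,0,0],"claw":10},{"translation":[0,0,0],"twist":[0,0,0],"claw":10}]' 80; python3 st.py
```

```text
clock: 6.0
tool_pos: [0.5697, -0.1843, 0.0541]
tcp_rot: [-0.004, 1.569, 0.003]
contact_force: [-0.3, 0.6, 5.5]
opening: 0.0218
0.0187
t 6.0 pos [ 569.7 -184.3   54.1] F [-0.3  0.6  5.5] open 21.8
x [ 1.5e-03 -5.0e-04 -1.0e+00] y [-4.5e-03  1.0e+00 -5.0e-04] yaw 0.26 q [-0.39  0.48  1.8   0.    0.86 -1.96]
twist to down/yaw0 deg [ 0.03  0.08 -0.26]
```

```bash
python3 -m jog '[{"translation":[0,0,5],"twist":[0,0,0],"claw":10},{"translation":[0,0,10],"twist":[0,0,0],"claw":10},{"translation":[0,0,20],"twist":[0,0,0],"claw":10},{"translation":[0,0,20],"twist":[0,0,0],"claw":10},{"translation":[0,0,10],"twist":[0,0,0],"claw":10},{"translation":[0,0,5],"twist":[0,0,0],"claw":10},{"translation":[0,0,0],"twist":[0,0,0],"claw":10}]'; python3 st.py
python3 - <<'E'
from h import *
for n,(r0,r1,c0,c1) in (("scene",(90,240,190,340)),):
    p=bot.get_image(n); cv2.imwrite(f"pics/l_{n}.png",cv2.resize(p["img"][r0:r1,c0:c1],None,fx=4,fy=4,interpolation=3)[:,:,::-1])
    for r in bot.silhouettes(p,"fob_mid"): print(r["p"],r["point"],r["pixels"].sum())
    for z in (0,.026,.07): print(z,proj(p,(.5695,-.184,.07+z)))
E
```

```text
clock: 6.7
tool_pos: [0.5692, -0.1841, 0.1238]
tcp_rot: [-0.004, 1.57, 0.003]
contact_force: [-0.7, -0.6, -2.8]
opening: 0.0222
0.0187
t 6.7 pos [ 569.2 -184.1  123.8] F [-0.7 -0.6 -2.8] open 22.2
x [ 8.e-04 -4.e-04 -1.e+00] y [-4.6e-03  1.0e+00 -4.0e-04] yaw 0.26 q [-0.39  0.38  1.78 -0.    0.98 -1.96]
twist to down/yaw0 deg [ 0.02  0.05 -0.26]
0.73 [258.7, 172.8] 173
0.71 [237.8, 166.1] 149
0.58 [276.9, 178.6] 180
0 [238.45100053 176.71228169]
0.026 [238.17658797 170.30064313]
0.07 [237.70431217 159.14542044]
```

View pics/l_scene.png

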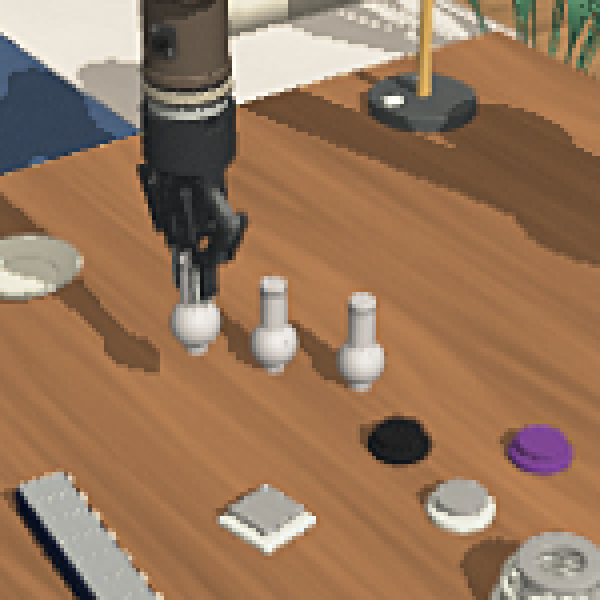

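```bash
python3 -m jog '[{"translation":[-5,12,0],"twist":[0,0,0],"claw":10},{"translation":[-10,24,0],"twist":[0,0,0],"claw":10},{"translation":[-10,24,0],"twist":[0,0,0],"claw":10},{"translation":[-10,24,0],"twist":[0,0,0],"claw":10},{"translation":[-10,24,0],"twist":[0,0,0],"claw":10},{"translation":[-10,24,0],"twist":[0,0,0],"claw":10},{"translation":[-10,24,0],"twist":[0,0,0],"claw":10},{"translation":[-10,24,0],"twist":[0,0,0],"claw":10},{"translation":[-10,24,0],"twist":[0,0,0],"claw":10},{"translation":[-10,24,0],"twist":[0,0,0],"claw":10},{"translation":[-5,12,0],"twist":[0,0,0],"claw":10},{"translation":[0,0,0],"twist":[0,0,0],"claw":10},{"translation":[0,0,0],"twist":[0,0,0],"claw":10}]'; python3 st.py
python3 - <<'E'
from h import *
for n,(r0,r1,c0,c1) in (("scene",(130,250,250,370)),("top",(190,310,200,340))):
    p=bot.get_image(n); cv2.imwrite(f"pics/r_{n}.png",cv2.resize(p["img"][r0:r1,c0:c1],None,fx=5,fy=5,interpolation=3)[:,:,::-1])
    o=bot.get_obs()["tool_pos"]
    for r in bot.silhouettes(p,"fob_mid"): print(n,r["p"],r["point"],r["pixels"].sum())
    for z in (-.054,-.028,0): q=proj(p,o+[0,0,z]);print(z,q,(q-[c0,r0])*5)
E
```

```text
clock: 8.1
tool_pos: [0.4691, 0.0559, 0.1231]
tcp_rot: [-0.005, 1.571, 0.004]
contact_force: [-0.4, 0.9, -1.5]
opening: 0.0224
0.0187
t 8.1 pos [469.1  55.9 123.1] F [-0.4  0.9 -1.5] open 22.4
x [ 2.e-04 -5.e-04 -1.e+00] y [-5.6e-03  1.0e+00 -5.0e-04] yaw 0.32 q [ 0.03  0.16  2.07 -0.    0.92 -1.55]
twist to down/yaw0 deg [ 0.03  0.01 -0.32]
scene 0.73 [307.8, 190.5] 192
scene 0.68 [256.6, 174.1] 215
scene 0.53 [277.6, 176.2] 195
-0.054 [305.24535195 200.55980033] [276.22675976 352.79900167]
-0.028 [305.71366061 193.91337229] [278.56830306 319.56686146]
0 [306.22777704 186.58341613] [281.13888521 282.91708065]
top 0.65 [209.8, 254.6] 887
top 0.63 [336.1, 273.2] 208
top 0.5 [363.3, 255.0] 232
-0.054 [259.96847754 257.82236723] [299.84238771 339.11183616]
-0.028 [259.67088906 256.39864117] [298.35444532 331.99320587]
0 [259.33705914 254.80134242] [296.68529571 324.00671212]
```

View pics/r_scene.png

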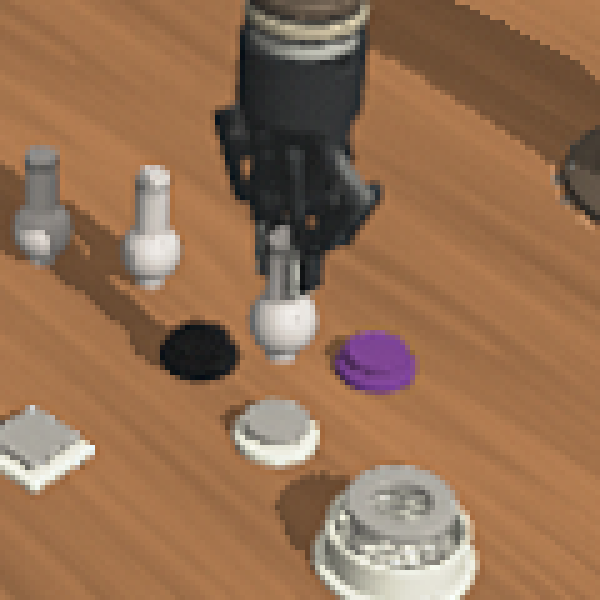

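View pics/r_top.png

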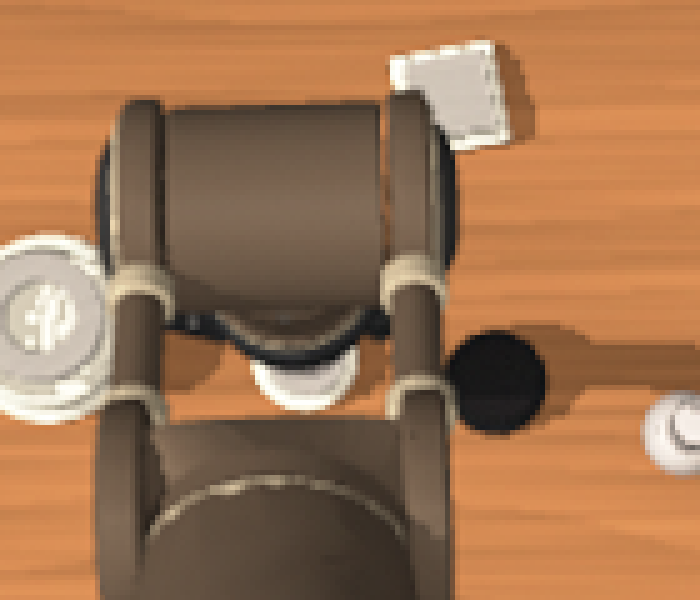

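```bash
cat > held.py <<'E'
from fit import *
def held(nm="heldov"):
    p=bot.get_image("scene"); o=bot.get_obs()["tool_pos"]
    hsv=cv2.cvtColor(p["img"],cv2.COLOR_RGB2HSV); g=((hsv[:,:,1]<85)&(hsv[:,:,2]>95)).astype(np.uint8)
    B=FOB[:10]
    # fit only below z_rel .036 : shift body by height h
    T=np.array(p["cam_to_world"]); 
    def ren(q,z0): return render(p,[(z+z0,r) for z,r in B],q[0],q[1])
    c=proj(p,o+[0,0,-.03]).astype(int)
    best=[]
    for dz in (-.056,-.054,-.052):
        w=np.zeros_like(g); rr=ren(o[:2],o[2]+dz)>0; w=cv2.dilate(rr.astype(np.uint8),np.ones((9,9)))
        top=proj(p,o+[0,0,dz+.034])[1]; w[:int(top)]=0
        f=lambda q:(np.abs(ren(q,o[2]+dz)-g)*w).sum()
        r=minimize(f,o[:2],method="Nelder-Mead",options=dict(initial_simplex=[o[:2],o[:2]+[.005,0],o[:2]+[0,.005]],xatol=1e-4,fatol=.1))
        print("dz",dz,"fob-TCP mm",((r.x-o[:2])*1000).round(1),"xy",r.x.round(4),"res",round(r.fun,1))
held()
E
python3 held.py
```

```text
dz -0.056 fob-TCP mm [-2.7 -2.3] xy [0.4668 0.0529] res 8.6
dz -0.054 fob-TCP mm [-1.1 -0.3] xy [0.4684 0.0549] res 7.9
dz -0.052 fob-TCP mm [0.6 1.5] xy [0.4701 0.0567] res 8.1
```

```bash
python3 -m jog '[{"translation":[0,1,-10],"twist":[0,0,0],"claw":10},{"translation":[0,0,-15],"twist":[0,0,0],"claw":10},{"translation":[0,0,-12],"twist":[0,0,0],"claw":10},{"translation":[0,0,-8],"twist":[0,0,0],"claw":10},{"translation":[0,0,0],"twist":[0,0,0],"claw":10},{"translation":[0,0,0],"twist":[0,0,0],"claw":10}]'; python3 st.py;python3 -m jog '[{"translation":[0,0,-5],"twist":[0,0,0],"claw":10},{"translation":[0,0,-3],"twist":[0,0,0],"claw":10},{"translation":[0,0,0],"twist":[0,0,0],"claw":10}]'; python3 st.py
```

```text
clock: 8.95
tool_pos: [0.469, 0.0569, 0.078]
tcp_rot: [-0.004, 1.571, 0.004]
contact_force: [-0.2, -0.5, -0.4]
opening: 0.0224
0.0187
t 8.95 pos [469.   56.9  78. ] F [-0.2 -0.5 -0.4] open 22.4
x [-5.e-04 -0.e+00 -1.e+00] y [-0.0045  1.     -0.    ] yaw 0.26 q [ 0.03  0.24  2.09 -0.    0.82 -1.55]
twist to down/yaw0 deg [ 0.   -0.03 -0.26]
clock: 9.25
tool_pos: [0.4698, 0.057, 0.0706]
tcp_rot: [-0.004, 1.569, 0.004]
contact_force: [0.2, -0.7, 1.9]
opening: 0.0222
0.0187
t 9.25 pos [469.8  57.   70.6] F [ 0.2 -0.7  1.9] open 22.2
x [ 0.0016  0.     -1.    ] y [-0.0047  1.      0.    ] yaw 0.27 q [ 0.03  0.25  2.09 -0.    0.8  -1.55]
twist to down/yaw0 deg [-0.    0.09 -0.27]
```

```bash
python3 -m jog '[{"translation":[0,0,-1],"twist":[0,0,0],"claw":10},{"translation":[0,0,0],"twist":[0,0,0],"claw":10}]';python3 st.py
python3 - <<'E'
from h import *
p=bot.get_image("scene"); cv2.imwrite("pics/tap1.png",cv2.resize(p["img"][150:250,250:370],None,fx=5,fy=5,interpolation=3)[:,:,::-1])
E
python3 -m jog '[{"translation":[0,0,0],"twist":[0,0,0],"claw":10},{"translation":[0,0,4],"twist":[0,0,0],"claw":10},{"translation":[0,0,10],"twist":[0,0,0],"claw":10},{"translation":[0,0,15],"twist":[0,0,0],"claw":10},{"translation":[0,0,15],"twist":[0,0,0],"claw":10},{"translation":[0,0,10],"twist":[0,0,0],"claw":10}]';python3 st.py
```

```text
clock: 9.45
tool_pos: [0.4698, 0.057, 0.0698]
tcp_rot: [-0.004, 1.569, 0.004]
contact_force: [0.6, -0.2, 1.7]
opening: 0.022
0.0187
t 9.45 pos [469.8  57.   69.8] F [ 0.6 -0.2  1.7] open 22.0
x [ 1.5e-03  1.0e-04 -1.0e+00] y [-0.0046  1.      0.    ] yaw 0.26 q [ 0.03  0.25  2.09  0.    0.8  -1.55]
twist to down/yaw0 deg [-0.    0.09 -0.26]
clock: 10.1
tool_pos: [0.4689, 0.057, 0.1244]
tcp_rot: [-0.004, 1.571, 0.004]
contact_force: [0.1, -0.5, -1.1]
opening: 0.0219
0.0187
t 10.1 pos [468.9  57.  124.4] F [ 0.1 -0.5 -1.1] open 21.9
x [ 2.e-04 -0.e+00 -1.e+00] y [-0.0046  1.     -0.    ] yaw 0.26 q [ 0.03  0.15  2.07 -0.    0.92 -1.55]
twist to down/yaw0 deg [ 0.    0.01 -0.26]
```

View pics/tap1.png

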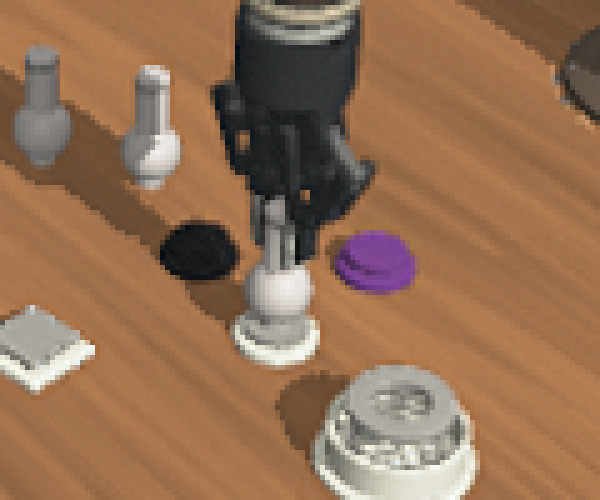

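```bash
python3 -m jog '[{"translation":[10,-6,0],"twist":[0,0,0],"claw":10},{"translation":[20,-11,0],"twist":[0,0,0],"claw":10},{"translation":[20,-11,0],"twist":[0,0,0],"claw":10},{"translation":[20,-11,0],"twist":[0,0,0],"claw":10},{"translation":[20,-11,0],"twist":[0,0,0],"claw":10},{"translation":[20,-11,0],"twist":[0,0,0],"claw":10},{"translation":[20,-11,0],"twist":[0,0,0],"claw":10},{"translation":[9,-6,0],"twist":[0,0,0],"claw":10},{"translation":[0,0,0],"twist":[0,0,0],"claw":10},{"translation":[0,0,0],"twist":[0,0,0],"claw":10}]'; python3 st.py; python3 held.py
```

```text
clock: 11.1
tool_pos: [0.6069, -0.0209, 0.1224]
tcp_rot: [-0.003, 1.573, 0.004]
contact_force: [-0.1, -0.5, -1.2]
opening: 0.022
0.0187
t 11.1 pos [606.9 -20.9 122.4] F [-0.1 -0.5 -1.2] open 22.0
x [-2.6e-03  5.0e-04 -1.0e+00] y [-4.2e-03  1.0e+00  5.0e-04] yaw 0.24 q [-0.11  0.4   1.75  0.    0.99 -1.68]
twist to down/yaw0 deg [-0.03 -0.15 -0.24]
dz -0.056 fob-TCP mm [-3.1 -3. ] xy [ 0.6036 -0.0237] res 5.0
dz -0.054 fob-TCP mm [-1.3 -0.4] xy [ 0.6053 -0.021 ] res 5.1
dz -0.052 fob-TCP mm [0.2 1.8] xy [ 0.6068 -0.0188] res 6.1
```

```bash
python3 -m jog '[{"translation":[1,0,-10],"twist":[0,0,0],"claw":10},{"translation":[0,0,-15],"twist":[0,0,0],"claw":10},{"translation":[0,0,-12],"twist":[0,0,0],"claw":10},{"translation":[0,0,-8],"twist":[0,0,0],"claw":10},{"translation":[0,0,0],"twist":[0,0,0],"claw":10},{"translation":[0,0,0],"twist":[0,0,0],"claw":10}]'; python3 st.py;python3 -m jog '[{"translation":[0,0,-5],"twist":[0,0,0],"claw":10},{"translation":[0,0,-3],"twist":[0,0,0],"claw":10},{"translation":[0,0,0],"twist":[0,0,0],"claw":10}]'; python3 st.py
```

```text
clock: 11.75
tool_pos: [0.6088, -0.021, 0.0777]
tcp_rot: [-0.004, 1.572, 0.004]
contact_force: [-0.2, -0.1, -1.1]
opening: 0.0223
0.0187
t 11.75 pos [608.8 -21.   77.7] F [-0.2 -0.1 -1.1] open 22.3
x [-9.e-04  1.e-04 -1.e+00] y [-4.6e-03  1.0e+00  1.0e-04] yaw 0.26 q [-0.11  0.46  1.77  0.    0.91 -1.68]
twist to down/yaw0 deg [-0.01 -0.05 -0.26]
clock: 12.05
tool_pos: [0.6098, -0.0211, 0.0707]
tcp_rot: [-0.004, 1.569, 0.003]
contact_force: [-0.1, 0.4, 0.7]
opening: 0.0224
0.0187
t 12.05 pos [609.8 -21.1  70.7] F [-0.1  0.4  0.7] open 22.4
x [ 1.6e-03 -2.0e-04 -1.0e+00] y [-4.5e-03  1.0e+00 -2.0e-04] yaw 0.26 q [-0.11  0.47  1.77  0.    0.9  -1.68]
twist to down/yaw0 deg [ 0.01  0.09 -0.26]
```

```bash
python3 -m jog '[{"translation":[0,0,-1.5],"twist":[0,0,0],"claw":10},{"translation":[0,0,0],"twist":[0,0,0],"claw":10}]';python3 st.py
python3 - <<'E'
from h import *
p=bot.get_image("scene"); cv2.imwrite("pics/tap2.png",cv2.resize(p["img"][150:250,200:320],None,fx=5,fy=5,interpolation=3)[:,:,::-1])
E
python3 -m jog '[{"translation":[0,0,0],"twist":[0,0,0],"claw":10},{"translation":[0,0,4],"twist":[0,0,0],"claw":10},{"translation":[0,0,10],"twist":[0,0,0],"claw":10},{"translation":[0,0,20],"twist":[0,0,0],"claw":10},{"translation":[0,0,20],"twist":[0,0,0],"claw":10},{"translation":[0,0,10],"twist":[0,0,0],"claw":10}]';python3 st.py
```

```text
clock: 12.25
tool_pos: [0.6098, -0.0211, 0.0695]
tcp_rot: [-0.004, 1.569, 0.003]
contact_force: [-0.1, 0.4, 1.7]
opening: 0.0224
0.0187
t 12.25 pos [609.8 -21.1  69.5] F [-0.1  0.4  1.7] open 22.4
x [ 1.7e-03 -2.0e-04 -1.0e+00] y [-4.5e-03  1.0e+00 -2.0e-04] yaw 0.26 q [-0.11  0.47  1.77 -0.    0.9  -1.68]
twist to down/yaw0 deg [ 0.01  0.1  -0.26]
clock: 12.9
tool_pos: [0.6096, -0.021, 0.1347]
tcp_rot: [-0.004, 1.569, 0.003]
contact_force: [0.6, 1.2, -0.8]
opening: 0.022
0.0187
t 12.9 pos [609.6 -21.  134.7] F [ 0.6  1.2 -0.8] open 22.0
x [ 1.7e-03 -2.0e-04 -1.0e+00] y [-4.6e-03  1.0e+00 -2.0e-04] yaw 0.26 q [-0.11  0.38  1.74 -0.    1.01 -1.68]
twist to down/yaw0 deg [ 0.01  0.1  -0.26]
```

View pics/tap2.png

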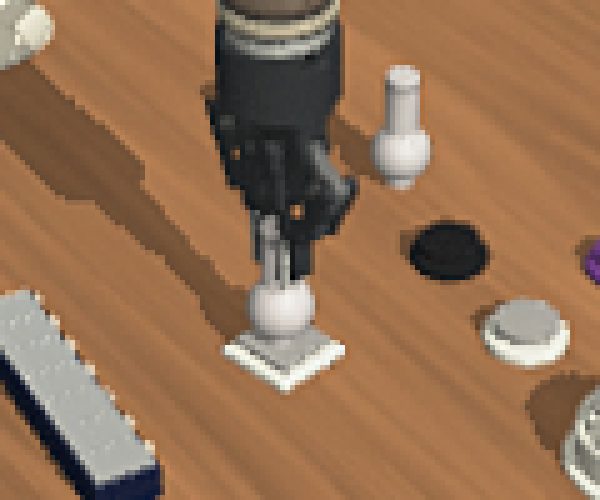

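```bash
python3 -m jog '[{"translation":[-6,11,5],"twist":[0,0,0],"claw":10},{"translation":[-12,21,5],"twist":[0,0,0],"claw":10},{"translation":[-12,21,0],"twist":[0,0,0],"claw":10},{"translation":[-12,21,0],"twist":[0,0,0],"claw":10},{"translation":[-12,21,0],"twist":[0,0,0],"claw":10},{"translation":[-12,21,0],"twist":[0,0,0],"claw":10},{"translation":[-12,21,0],"twist":[0,0,0],"claw":10},{"translation":[-12,21,0],"twist":[0,0,0],"claw":10},{"translation":[-12,21,0],"twist":[0,0,0],"claw":10},{"translation":[-12,21,0],"twist":[0,0,0],"claw":10},{"translation":[-12,20,0],"twist":[0,0,0],"claw":10},{"translation":[-6,-7,0],"twist":[0,0,0],"claw":10},{"translation":[0,0,0],"twist":[0,0,0],"claw":10},{"translation":[0,0,0],"twist":[0,0,0],"claw":10}]'; python3 st.py; python3 held.py
python3 - <<'E'
from h import *
p=bot.get_image("scene"); cv2.imwrite("pics/d1.png",cv2.resize(p["img"][150:270,270:390],None,fx=5,fy=5,interpolation=3)[:,:,::-1])
E
```

```text
clock: 14.3
tool_pos: [0.4765, 0.1916, 0.1424]
tcp_rot: [-0.004, 1.572, 0.003]
contact_force: [0.0, 0.1, -1.4]
opening: 0.0223
0.0187
t 14.3 pos [476.5 191.6 142.4] F [ 0.   0.1 -1.4] open 22.3
x [-8.e-04 -4.e-04 -1.e+00] y [-4.3e-03  1.0e+00 -4.0e-04] yaw 0.25 q [ 0.3   0.2   1.97 -0.    0.97 -1.28]
twist to down/yaw0 deg [ 0.02 -0.04 -0.25]
dz -0.056 fob-TCP mm [-3.  -1.4] xy [0.474  0.1901] res 37.4
dz -0.054 fob-TCP mm [-1.6 -0.1] xy [0.4754 0.1914] res 25.5
dz -0.052 fob-TCP mm [0.4 1.7] xy [0.4774 0.1932] res 27.0
```

View pics/d1.png

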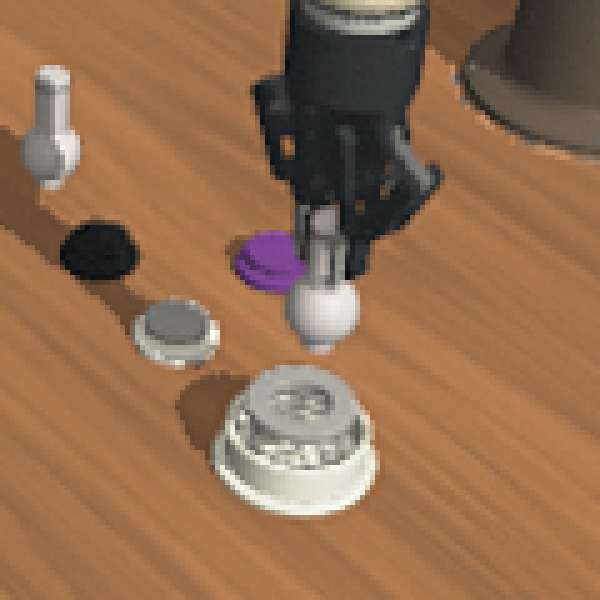

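```bash
python3 -m jog '[{"translation":[9.5,0,0],"twist":[0,0,0],"claw":10},{"translation":[0,0,-10],"twist":[0,0,0],"claw":10},{"translation":[0,0,-12],"twist":[0,0,0],"claw":10},{"translation":[0,0,-6],"twist":[0,0,0],"claw":10},{"translation":[0,0,0],"twist":[0,0,0],"claw":10}]'; python3 st.py
python3 - <<'E'
from h import *
p=bot.get_image("scene"); cv2.imwrite("pics/d2.png",cv2.resize(p["img"][150:270,270:390],None,fx=5,fy=5,interpolation=3)[:,:,::-1])
E
```

```text
clock: 14.9
tool_pos: [0.4847, 0.1914, 0.1126]
tcp_rot: [-0.005, 1.575, 0.002]
contact_force: [-0.7, -0.1, -0.7]
opening: 0.0223
0.0187
t 14.9 pos [484.7 191.4 112.6] F [-0.7 -0.1 -0.7] open 22.3
x [-0.0044 -0.0013 -1.    ] y [-0.0044  1.     -0.0013] yaw 0.25 q [ 0.29  0.26  1.96 -0.    0.92 -1.28]
twist to down/yaw0 deg [ 0.08 -0.25 -0.25]
```

View pics/d2.png

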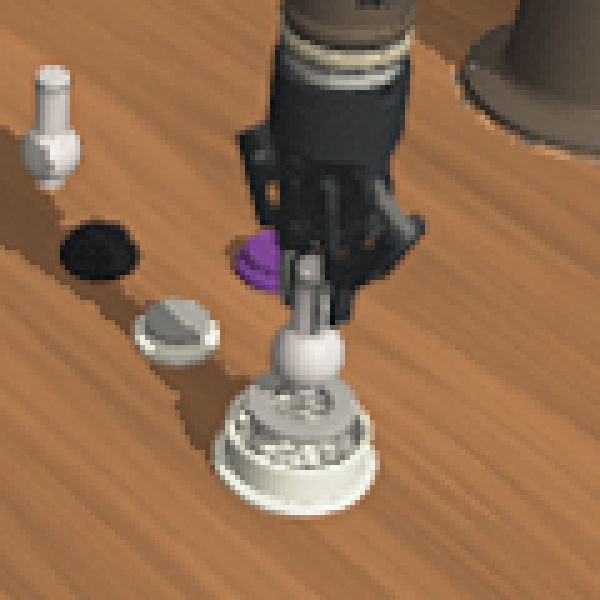

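```bash
python3 -m jog '[{"translation":[1,0,-5],"twist":[0,0,0],"claw":10},{"translation":[0,0,-9],"twist":[0,0,0],"claw":10},{"translation":[0,0,0],"twist":[0,0,0],"claw":10},{"translation":[0,0,0],"twist":[0,0,0],"claw":10}]'; python3 st.py; python3 -m jog '[{"translation":[0,0,-4],"twist":[0,0,0],"claw":10},{"translation":[0,0,-4],"twist":[0,0,0],"claw":10},{"translation":[0,0,0],"twist":[0,0,0],"claw":10}]'; python3 st.py
```

```text
clock: 15.35
tool_pos: [0.4871, 0.1919, 0.1004]
tcp_rot: [-0.004, 1.572, 0.003]
contact_force: [0.1, 0.2, -1.1]
opening: 0.0224
0.0187
t 15.35 pos [487.1 191.9 100.4] F [ 0.1  0.2 -1.1] open 22.4
x [-9.e-04 -3.e-04 -1.e+00] y [-4.6e-03  1.0e+00 -3.0e-04] yaw 0.26 q [ 0.29  0.28  1.97  0.    0.89 -1.28]
twist to down/yaw0 deg [ 0.02 -0.05 -0.26]
clock: 15.65
tool_pos: [0.487, 0.1919, 0.0922]
tcp_rot: [-0.004, 1.572, 0.003]
contact_force: [0.5, -1.1, -0.2]
opening: 0.0227
0.0187
t 15.65 pos [487.  191.9  92.2] F [ 0.5 -1.1 -0.2] open 22.7
x [-1.1e-03 -2.0e-04 -1.0e+00] y [-4.5e-03  1.0e+00 -2.0e-04] yaw 0.26 q [ 0.29  0.3   1.97  0.    0.88 -1.28]
twist to down/yaw0 deg [ 0.01 -0.06 -0.26]
```

```bash
python3 -m jog '[{"translation":[0,0,-2],"twist":[0,0,0],"claw":5},{"translation":[0,0,-2],"twist":[0,0,0],"claw":5},{"translation":[0,0,0],"twist":[0,0,0],"claw":5}]' 110; python3 st.py
python3 - <<'E'
from h import *
p=bot.get_image("scene"); cv2.imwrite("pics/d3.png",cv2.resize(p["img"][150:270,270:390],None,fx=5,fy=5,interpolation=3)[:,:,::-1])
E
```

```text
clock: 15.95
tool_pos: [0.4874, 0.1922, 0.089]
tcp_rot: [-0.003, 1.571, 0.004]
contact_force: [-2.2, 1.8, 3.8]
opening: 0.0215
0.0187
t 15.95 pos [487.4 192.2  89. ] F [-2.2  1.8  3.8] open 21.5
x [-3.e-04  4.e-04 -1.e+00] y [-4.4e-03  1.0e+00  4.0e-04] yaw 0.25 q [ 0.29  0.3   1.97  0.    0.87 -1.28]
twist to down/yaw0 deg [-0.02 -0.02 -0.25]
```

View pics/d3.png

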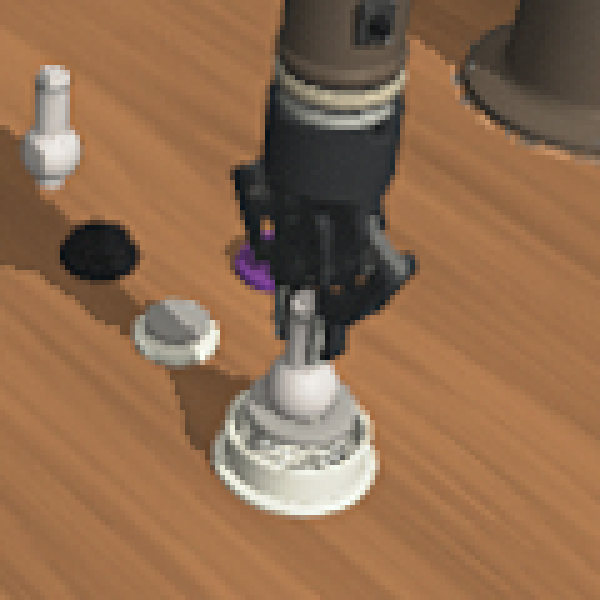

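```bash
python3 -m jog '[{"translation":[-0.8,0.6,-2],"twist":[0,0,0],"claw":5},{"translation":[0,0,-2],"twist":[0,0,0],"claw":5},{"translation":[0,0,-2],"twist":[0,0,0],"claw":5},{"translation":[0,0,0],"twist":[0,0,0],"claw":5}]'; python3 st.py; python3 -m jog '[{"translation":[0,0,-2],"twist":[0,0,0],"claw":5},{"translation":[0,0,-2],"twist":[0,0,0],"claw":5},{"translation":[0,0,-1],"twist":[0,0,0],"claw":5},{"translation":[0,0,0],"twist":[0,0,0],"claw":5}]'; python3 st.py
```

```text
clock: 16.4
tool_pos: [0.4868, 0.1928, 0.0828]
tcp_rot: [-0.003, 1.571, 0.004]
contact_force: [-2.3, 1.1, 5.2]
opening: 0.022
0.0187
t 16.4 pos [486.8 192.8  82.8] F [-2.3  1.1  5.2] open 22.0
x [ 1.e-04  4.e-04 -1.e+00] y [-4.5e-03  1.0e+00  4.0e-04] yaw 0.26 q [ 0.29  0.31  1.97  0.    0.86 -1.28]
twist to down/yaw0 deg [-0.02  0.01 -0.26]
clock: 16.8
tool_pos: [0.4869, 0.1928, 0.0783]
tcp_rot: [-0.003, 1.571, 0.004]
contact_force: [-2.8, 0.6, 8.1]
opening: 0.0216
0.0187
t 16.8 pos [486.9 192.8  78.3] F [-2.8  0.6  8.1] open 21.6
x [ 1.e-04  4.e-04 -1.e+00] y [-4.4e-03  1.0e+00  4.0e-04] yaw 0.25 q [ 0.29  0.32  1.97  0.    0.85 -1.28]
twist to down/yaw0 deg [-0.02  0.01 -0.25]
```

```bash
python3 -m jog '[{"translation":[-1,0,-1],"twist":[0,0,0],"claw":5},{"translation":[0,0,-1],"twist":[0,0,0],"claw":5},{"translation":[0,0,0],"twist":[0,0,0],"claw":5}]'; python3 st.py|head -2; python3 -m jog '[{"translation":[0,0,-1],"twist":[0,0,0],"claw":5},{"translation":[0,0,0],"twist":[0,0,0],"claw":5}]' ; python3 st.py|head -2
```

```text
clock: 17.1
tool_pos: [0.4867, 0.1929, 0.0767]
tcp_rot: [-0.003, 1.569, 0.004]
contact_force: [-3.6, 0.2, 9.5]
opening: 0.0218
0.0187
t 17.1 pos [486.7 192.9  76.7] F [-3.6  0.2  9.5] open 21.8
clock: 17.3
tool_pos: [0.4867, 0.1929, 0.076]
tcp_rot: [-0.003, 1.569, 0.004]
contact_force: [-2.6, 0.1, 9.2]
opening: 0.0218
0.0187
t 17.3 pos [486.7 192.9  76. ] F [-2.6  0.1  9.2] open 21.8
```

```bash
for i in 1; do python3 -m jog '[{"translation":[0,0,-1],"twist":[0,0,0],"claw":5},{"translation":[0,0,0],"twist":[0,0,0],"claw":5}]' >/dev/null; python3 st.py|sed -n 2p; python3 -m jog '[{"translation":[0,0,-1],"twist":[0,0,0],"claw":5},{"translation":[0,0,0],"twist":[0,0,0],"claw":5}]'>/dev/null ; python3 st.py|sed -n 2p; done; python3 st.py | head -2
```

```text
t 17.5 pos [486.9 193.   75.8] F [-4.1  0.7 13.4] open 21.5
t 17.7 pos [487.  193.   75.7] F [-6.  -0.3 20.7] open 21.9
0.0187
t 17.7 pos [487.  193.   75.7] F [-6.  -0.3 20.7] open 21.9
```

```bash
python3 -m jog '[{"translation":[0,0,0],"twist":[0,0,0],"claw":5},{"translation":[0,0,0],"twist":[0,0,0],"claw":5},{"translation":[0,0,0],"twist":[0,0,0],"claw":5},{"translation":[0,0,0],"twist":[0,0,0],"claw":5},{"translation":[0,0,0],"twist":[0,0,0],"claw":5}]' >/dev/null; python3 st.py
python3 - <<'E'
from h import *
p=bot.get_image("scene"); save(p,"f_full.png"); cv2.imwrite("pics/d4.png",cv2.resize(p["img"][150:270,270:390],None,fx=5,fy=5,interpolation=3)[:,:,::-1])
E
```

```text
0.0187
t 18.2 pos [487.  193.   75.7] F [-6.4 -0.2 19.6] open 21.7
x [ 1.6e-03  5.0e-04 -1.0e+00] y [-4.6e-03  1.0e+00  5.0e-04] yaw 0.26 q [ 0.29  0.32  1.98 -0.    0.84 -1.28]
twist to down/yaw0 deg [-0.03  0.09 -0.26]
```

View pics/d4.png

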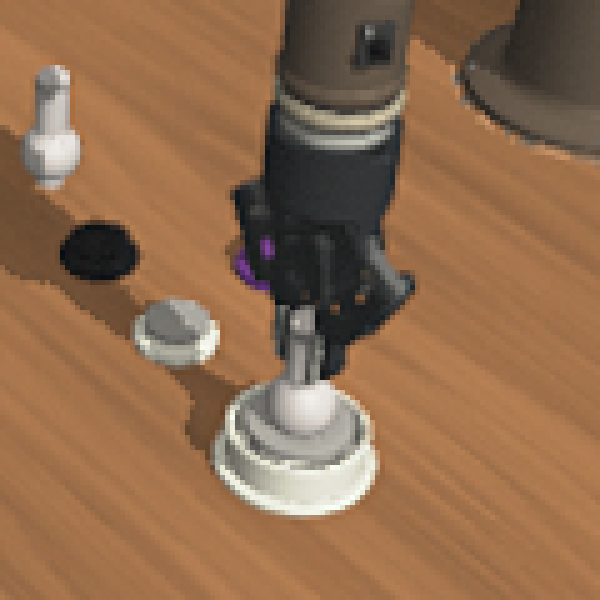

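View pics/f_full.png

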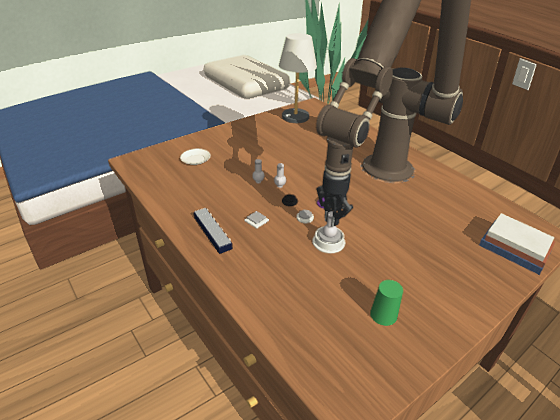

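The picture shows the ring pressed down level with the housing, with its centre near crop position (303, 430). The fob is upright and held, and the organizer, saucer and tumbler are where they started. The force is steady, so I'm handing in.

```bash
python3 -c "
from workcell import bot
print(bot.hand_in())"; python3 st.py|sed -n 2p
```

```text
the job is handed in; nothing more can be done
None
the job is handed in; nothing more can be done
```

I handed the job in at about 18.3 s, with the fob seated upright in the dock ring, pressed down to its stop and still gripped. The hand-in gave no verdict.

- **Fob:** I took the one farthest from the base, 0.597 m away, and gripped it by the neck. It did not slip between the two taps.
- **Doses:** I tapped the round pad, then the square one, for about 0.5 s each. The push was about 3 N, and the pictures showed the foot centred on each pad to within about 2 mm.
- **Dock:** The tool stopped sinking at 75.7 mm while the force rose to about 20 N. The ring needs 10 N to reach its stop. It held steady over a further 0.5 s, and the picture shows the ring level with the housing.
- **Other things:** The organizer, saucer, tumbler and look-alikes had not visibly moved in the last picture.

Checks that disagreed or fell short:
- A side force of about 6 N remained on the gripper in the dock, so it is probably about 1 mm off the ring's centre.
- The gripper read about 22 mm on the 24 mm neck throughout.
- The two cameras differed by up to about 2 mm.

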